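Stamp a test bar on the inclined hand press

ROBOT

A 6-joint arm with a two-finger parallel gripper is mounted at the origin on the work surface. World frame = base frame: x ahead of the robot, y to its left, z up, the work surface at z = 0. Lengths are in mm, angles in rad, forces in N, time in s.
With the tool pointing down it reaches from about 275 to 1000 mm from the base axis. Payload 8.4 kg.
Tool frame: the origin (TCP) lies at the very end of the fingers, on their centre line; the grasp point (between the pads) lies 19 mm behind it; z points along the fingers, x is the direction in which the jaws open and shut, and the axes are right-handed (so a half turn about z gives the same grasp; the last joint's range is limited). The gripper opens to 85 mm and grips with 20 to 120 N. Pads are 22 mm wide; open, the fingers measure 114 mm over their backs; the gripper's body (76 mm by 85 mm) begins 54 mm behind the grasp point. The pads swing forward as they close: fully open they stand 13 mm farther back than shut.
Start: joints at [-1.17, 0.353, 1.633, -0, 1.155, -0.002], TCP at [244.996, -574.982, 200.881] pointing down, gripper open.
Joint ranges: [-2.63, 2.63], [-0.92, 2.1], [0.06, 2.66], [-1.3, 4.44], [0, 2.69], [-3.02, 3.02]. Speed limits (rad/s): [2.22, 2.22, 2.79, 3.14, 3.14, 3.14].

INTERFACE

Orientations are given as [roll, pitch, yaw] about the fixed x, y, z axes, in that order (R = Rz(yaw) Ry(pitch) Rx(roll)).
In Python, from rig import sense, grab_frame, calibration, sign_off gives the robot as it stands.
- The arm moves only by the tool servo_tool, never from a script. Its argument "series" is one flat list of numbers, 4 for each row, row after row: the shift along the world's x, y, z in m, then the turn about the world's z in degrees. In form: [x, y, z, yaw, x, y, z, yaw, ...]. A call has 1 to 8 rows; each row shifts and turns the commanded pose from where the row before left it; what a row does not reach is not made up. A row lasts 1/12 s, in which the tool goes at most 41.7 mm and 7.16 degrees, less where a joint would pass 70% of its speed; a pose out of reach is approached as far as the arm can. A call is refused whole if a number of a shift passes 0.0417 or a number of a turn 7.16, either way. A call with a gripper value outside its range is refused whole. "gripper" is the finger opening in m, from 0 to 0.0854, set as the call begins (left out, the last holds). The fingers move at their own pace and stop on an object; "newtons" is the grip in N (left out, the last holds). Time passes only in rows, so rows that do not move let the fingers close. It gives the time, the measured TCP pose, the force and the opening at its end, in the units of the state.
- sense(): the state, without advancing time (a new reading comes with each control period).
- grab_frame(name): name is "side" or "top" or "wrist"; returns the picture (480x640x3 uint8, blue, green, red); there is no depth.
- calibration(name): a dict with "fx", "fy", "cx", "cy" (pixels), "rvec" (rotation vector, rad) and "tvec" (3), from world to camera coordinates, as OpenCV has them. Camera axes: x right, y down, z forward; pixel columns grow to the right and rows downward; lengths in mm; the calibration is good to about 2 mm. A picture is of the moment at which its call begins: read the wrist's pose just before it. calibration takes no time and is no camera call; for the wrist camera it gives the pose at the moment of the call.
- sign_off(): hands the job in, once; it reports no verdict.
The state is a dict: "clock": time; "qpos": joint angles; "qvel": joint speeds; "joint_efforts": joint torques, N m; "eef_pos": TCP position; "tcp_rot": TCP orientation; "contact_force": force on the tool from outside, world axes, zero at the start; "wrist_torque": the same for the moment, N m; "opening": opening from 0.0 (shut) to 1.0 (fully open).
Only numpy, scipy, OpenCV 4.12 (cv2) and the standard library are available. Lean on these libraries where they do the work, as an engineer would, in place of code of your own. Each camera call takes 0.05 s, during which the arm holds its last target. There are 200 camera calls.

TASK

Pull the longer of the two square bars out of the specimen rack and lay it down flat on the rubber mat, letting go of it there. Then take it again across its sides, set it lengthwise on the sloping bed of the hand press and let go, so that it slides down under the head into the corner between the end stop and the side rail. With the bar settled there, swing the press lever down fully to its stop, let it return all the way up, and leave the bar in the corner; do not disturb the other bars, the jar or the wrench.

Things in the scene. Friction and masses are not known exactly. Their poses are not given: they have to be found in the camera images.
- bar_mid (a point): centre of the loose square steel test bar, 20 x 20 x 90 mm, about 0.28 kg; z is its long axis (vertical in the rack), x and y are square to its side faces. At the start it stands in one of the rack's three pockets with 60 mm of it above the rack. Its two ends and four sides are alike.
- rack: fixed aluminium block 190 (x) x 60 (y) x 42 mm high, origin at the centre of its underside; three square pockets 24 mm wide and 30 mm deep at x = -60, 0, +60 mm, each holding one steel bar upright, in any order: the square bar (top 102 mm above the table), a taller round rod and a short square stub.
- mat: fixed black rubber mat 160 (x) x 140 (y) x 4 mm, origin at the centre of its underside, on the table
- bed: sloping flat, slippery steel bed of the press. x: up the slope along the side rail (18 deg above level); y: across, towards the rail (13 deg below level); z: off the bed. Origin on its surface, in the end stop's face, on a seated bar's centre line. Free from x = 0 to 190, y = -75 to +10 mm: a bar slides down both ways into the corner. End stop at x = 0, 14 mm high; side rail at y = +10, 10 mm high.
- press: fixed grey hand press that carries the bed; origin under the locating corner, at table height (bed origin 85 mm above it). In the bed's frame its head overhangs the bed, 62 mm above it, up to x = 47 mm, and the lever's hub and arm reach x = 67 mm; the ram hangs to 48 mm above the bed and stops just above the bar. Past x = 70 mm the bed is open from above.
- nest (a point): centre of the test bar when seated in the corner: bed frame (45, 0, 10) mm; axes as bed, bar lying along x
- lever_hinge (a point): point on the lever's hinge axis, at the lever's hub, bed frame (49, 0, 95) mm; axes as bed; the hinge axis is the x axis here. The lever swings about minus x: its handle goes down (from +z towards +y) as the joint grows.
- lever_grip (a point): centre of the lever's handle: a black round bar 22 mm thick and about 120 mm long, parallel to the hinge axis (bed x), 170 mm from it. On the side towards the robot; at rest about 0.3 m above the table. It carries its lever arm at its end nearer the press.
- lever (a joint): angle of the press lever, rad: 0 = up at rest, 0.95 = fully down on its stop. A spring returns it; holding it on its stop takes about 12 N at the handle.
- rod: loose round steel rod 20 mm across, 120 mm long, standing in the rack; origin at the centre of its lower end; leave alone
- stub: loose square steel stub 20 x 20 x 55 mm, standing in the rack; origin at the centre of its lower end; leave alone
- jar: small closed sample jar, 48 mm across, 65 mm tall; origin at the centre of its underside; leave alone
- wrench: open-ended wrench 160 mm long lying on the table; leave alone

How it is judged:
By the outcome, as a careful person would: the job done as asked, in the order asked, and still so for the second after the job is handed in, with the robot touching nothing.
It also fails if it takes over 64 s, if anything falls off the work surface, if the arm or the gripper's body presses on something with over 40 N, if the wrist force passes 120 N, or if a joint passes its speed limit or range.

## Working session

There is one attempt and no reset: what is moved stays moved. The work goes in short steps, Python scripts to look and compute and a tool call to move; the robot and the scene stay as the last step left them, time stands still between calls to the robot, and variables do not carry over. Pictures are saved under pics/ and viewed, about 8 in all and at most 12, crops included, and the job is handed in when it is done.

Besides the shell and the picture viewer there is one more tool, called as a command line: name --argument value ..., lists and objects as JSON in quotes. servo_tool: Moves the arm, as the interface text tells. Its arguments: {"type":"object","properties":{"series":{"type":"array"},"gripper":{"type":"number"},"newtons":{"type":"number"}},"required":["series"]}

```bash
mkdir -p pics; ls; python3 - <<'E'
from rig import *
import cv2
print(sense())
for n in("side","top","wrist"):
    print(n,calibration(n))
    cv2.imwrite(f"pics/{n}0.png",grab_frame(n))
E
```

```text
pics
{'clock': 0.0, 'qpos': array([-1.17038560e+00,  3.53652369e-01,  1.63417068e+00,  4.09511661e-07,
        1.15519816e+00, -2.39731986e-03]), 'qvel': array([ 0.00221217, -0.00078958, -0.00073349, -0.00032662,  0.00089742,
        0.00100509]), 'joint_efforts': array([ 1.06516669e-03, -6.05235171e+01, -3.42059362e+01,  2.09445029e-04,
        9.19329061e-03, -2.36413854e-05]), 'eef_pos': array([ 244.79276021, -574.4784481 ,  200.14344401]), 'tcp_rot': array([-3.14158885e+00,  1.42854958e-03, -1.16798845e+00]), 'contact_force': array([ 0.20238693, -0.24025015,  0.12498768]), 'wrist_torque': array([ 0.07034661,  0.00154126, -0.00568911]), 'opening': 0.9981649913381668}
side {'fx': 493.7622401211502, 'fy': 493.7622401211502, 'cx': 313.5849598901163, 'cy': 235.33822512473813, 'rvec': array([ 0.07751314, -2.72695375,  1.51650343]), 'tvec': array([ 613.54505222,  148.71571581, 1000.8764933 ])}
top {'fx': 618.5210959267847, 'fy': 618.5210959267847, 'cx': 315.98813220369493, 'cy': 241.70530790468501, 'rvec': array([ 2.15742128, -2.14125895,  0.11948194]), 'tvec': array([  40.60100744,  627.54267351, 1153.91740251])}
wrist {'fx': 357.7610082799944, 'fy': 357.7610082799944, 'cx': 319.4589246949429, 'cy': 236.1298146652135, 'rvec': array([-2.42793814,  1.60424713,  0.21505566]), 'tvec': array([-624.35242141,  -35.47328419,  376.15325512])}
```

View pics/top0.png

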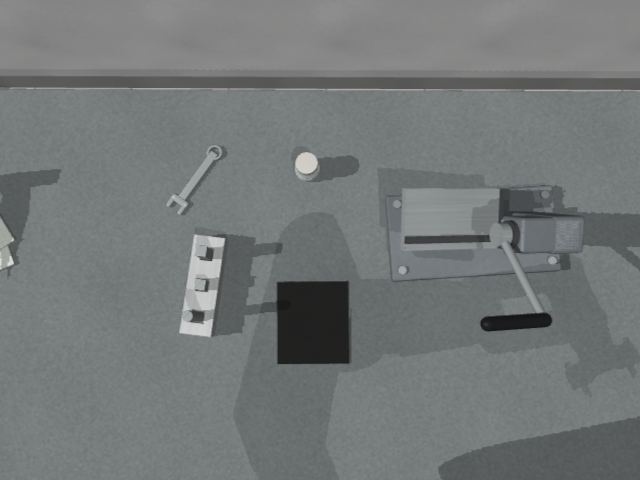

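View pics/side0.png

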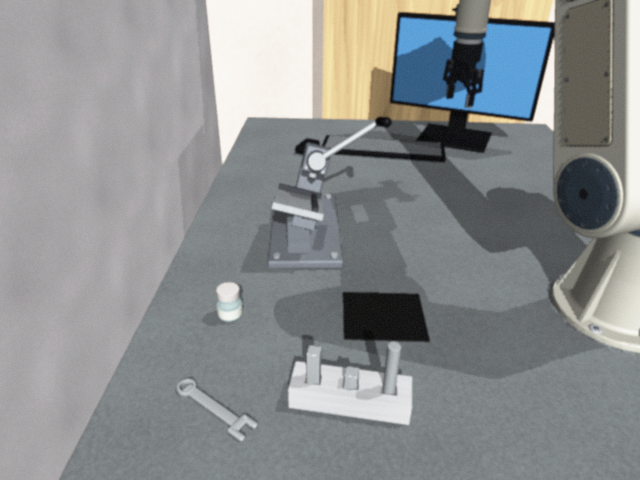

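Top view: the test bar stands in the far pocket (204,250), with the stub at (201,284) and the rod at (190,316). The mat spans (277–349, 281–363). The press is at right, its bed at (402–500, 188–250), its handle at (482–551, 322). The side view agrees. Next I'll measure these.

```bash
cat > h.py <<'E'
import numpy as np, cv2
from rig import *
def cam(n):
    c=calibration(n); K=np.array([[c['fx'],0,c['cx']],[0,c['fy'],c['cy']],[0,0,1]])
    R=cv2.Rodrigues(np.array(c['rvec']))[0]; return K,R,np.array(c['tvec'])
def ray(C,p):
    K,R,t=C; return -R.T@t, R.T@np.linalg.solve(K,[p[0],p[1],1])
def onz(C,p,z):
    o,d=ray(C,p); return o+d*(z-o[2])/d[2]
def onplane(C,p,q,n):
    o,d=ray(C,p); return o+d*((q-o)@n)/(d@n)
def proj(C,P):
    K,R,t=C; return cv2.projectPoints(np.atleast_2d(np.float64(P)),cv2.Rodrigues(R)[0],t,K,None)[0][:,0]
def tri(C1,p1,C2,p2):
    P=[C[0]@np.c_[C[1],C[2]] for C in(C1,C2)]
    X=cv2.triangulatePoints(*P,np.float64(p1),np.float64(p2)); return (X[:3]/X[3])[:,0]
def bedR(psi): # psi: heading of bed x in the horizontal
    a,b=np.radians([18,13]); x=np.array([np.cos(a)*np.cos(psi),np.cos(a)*np.sin(psi),np.sin(a)])
    # y: unit, perp to x, z comp -sin b, on the left of x
    u=np.array([-np.sin(psi),np.cos(psi),0]); v=np.cross(x,u)
    s=-np.sin(b)/v[2]; y=np.sqrt(1-s*s)*u+s*v
    return np.c_[x,y,np.cross(x,y)]
E
python3 - <<'E'
from h import *
T=cam('top');S=cam('side')
im=cv2.imread('pics/top0.png');g=cv2.cvtColor(im,6)
def big(m,box):
    x0,y0,x1,y1=box; w=np.zeros_like(m); w[y0:y1,x0:x1]=m[y0:y1,x0:x1]
    c=max(cv2.findContours(w,0,2)[0],key=cv2.contourArea); return c
c=big((g<25).astype('u1')*255,(260,265,365,380)); r=cv2.minAreaRect(c)
print('mat',onz(T,r[0],4)); b=np.array([onz(T,p,4) for p in cv2.boxPoints(r)]);print(b.round(0))
c=big((g>190).astype('u1')*255,(170,225,240,345)); r=cv2.minAreaRect(c)
print('rack',r); b=np.array([onz(T,p,42) for p in cv2.boxPoints(r)]);print(b.round(0), b.mean(0))
c=big((g<30).astype('u1')*255,(470,300,560,340)); print('handle top',cv2.minAreaRect(c), c[c[:,0,0].argmin()],c[c[:,0,0].argmax()])
for z in (250,300,330): print(onz(T,cv2.minAreaRect(c)[0],z))
print('bartop',onz(T,(204,247),102), proj(T,[onz(T,(204,247),102)]))
A=cv2.resize(im[225:340,170:230],None,fx=5,fy=5,interpolation=2)
B=cv2.resize(im[170:340,380:590],None,fx=2.3,fy=3.38,interpolation=2)
h=max(A.shape[0],B.shape[0]);o=np.zeros((h,A.shape[1]+B.shape[1],3),'u1');o[:A.shape[0],:300]=A;o[:B.shape[0],300:]=B
print(o.shape);cv2.imwrite('pics/z1.png',o)
E
```

```text
mat [512.87186582 105.80147716   4.        ]
[[512. 108.   4.]
 [514. 108.   4.]
 [514. 104.   4.]
 [512. 104.   4.]]
rack ((204.99447631835938, 263.3950500488281), (29.376758575439453, 53.59969711303711), 8.297144889831543)
[[536. 292.  42.]
 [639. 281.  42.]
 [631. 224.  42.]
 [529. 236.  42.]] [583.77476343 258.39429041  42.        ]
handle top ((515.5177612304688, 321.7487487792969), (13.394445419311523, 69.32337951660156), 85.91438293457031) [[481 321]] [[550 322]]
[ 477.22510007 -269.25877102  250.        ]
[ 477.22994    -254.05300683  300.        ]
[ 477.23284395 -244.92954832  330.        ]
bartop [608.22723488 249.41943594 102.        ] [[204. 247.]]
(575, 783, 3)
```

View pics/z1.png

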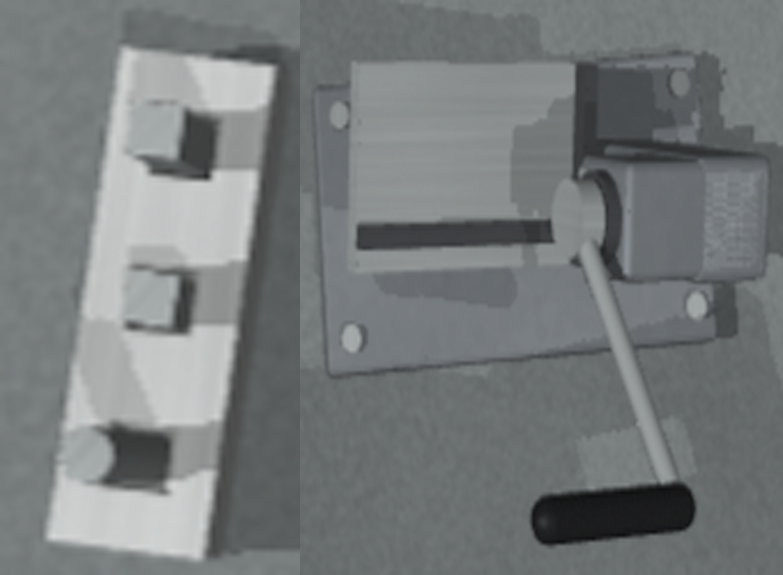

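```bash
python3 - <<'E'
from h import *
from scipy.optimize import least_squares
T=cam('top');S=cam('side')
print('cam',-T[1].T@T[2], (T[1].T@[0,0,1]).round(3), -S[1].T@S[2])
print('bar',onz(T,(201.6,251.4),102).round(1))
r=np.array([onz(T,p,42) for p in[(194.4,234.2),(225.6,238.2),(211,336.6),(179.6,333)]]);print(r.round(0),r.mean(0))
d=r[0]-r[3];print('rack axis deg',np.degrees(np.arctan2(d[1],d[0])),np.linalg.norm(d))
ax=d/np.linalg.norm(d);print('pocket',r.mean(0)+60*ax)
m=np.array([onz(T,p,4) for p in[(277.5,281.5),(349.5,281.5),(349.5,363.5),(277.5,363.5)]]);print('mat',m.round(0),m.mean(0))
def loc(p,v,z):
    R=bedR(v[0]);o=np.array([v[1],v[2],85.]); n=R[:,2]
    return R.T@(onplane(T,p,o+n*z,n)-o)
def f(v):
    return [loc((500.4,191),v,0)[0],loc((404.8,235.7),v,10)[1]-10,loc((480,235.2),v,10)[1]-10,
      loc((401.7,188.3),v,0)[0]-v[3],loc((401.7,249.9),v,0)[0]-v[3]]
s=least_squares(f,[1.6,500,-250,190]);v=s.x;print(np.degrees(v[0]),v,s.fun)
R=bedR(v[0]);o=np.array([v[1],v[2],85.])
print('corner y',loc((401.7,188.3),v,0),loc((401.7,249.9),v,0))
hinge=o+R@[49,0,95]; print('hinge',hinge,'proj top/side',proj(T,hinge),proj(S,hinge), 'nest',o+R@[45,0,10])
# handle ends by top/side
print('handle', tri(T,(515.5,321.7),S,(383.5,121.5)))
for th in np.radians([30,35,40,45,50,55]):
    h=hinge+170*(R[:,1]*np.cos(th)+R[:,2]*np.sin(th))
    print(np.degrees(th),h.round(0),proj(T,[h,h+R[:,0]*100]).round(0).tolist(),proj(S,h))
E
```

```text
cam [ 477.3193915    26.98006178 1224.10044337] [ 0.126  0.015 -0.992] [575.6855808  803.50084591 650.59984072]
bar [600.1 253.6 102. ]
[[640. 281.  42.]
 [633. 220.  42.]
 [444. 243.  42.]
 [451. 303.  42.]] [541.93740657 261.49881422  42.        ]
rack axis deg -6.5896793289412905 190.64134640546212
pocket [601.54101375 254.61332146  42.        ]
mat [[552. 121.   4.]
 [553. -21.   4.]
 [394. -21.   4.]
 [393. 119.   4.]] [473.06840074  49.4639663    4.        ]
94.13348257911264 [   1.64293921  648.81487433 -294.4290237   198.24533103] [ 0.001516   -1.0555388   1.05443526  1.29451462 -1.29451459]
corner y [ 1.99539846e+02 -7.32692703e+01 -1.70530257e-13] [ 1.96950816e+02  3.49785107e+01 -5.68434189e-14]
hinge [ 625.10012783 -278.01754608  187.92849071] proj top/side [[506.66460491 233.16430281]] [[315.8550538  159.69994349]] nest [ 643.58731106 -254.90796965  108.14646559]
handle [ 476.86682553 -256.4878632   291.70782284]
29.999999999999996 [ 463. -304.  233.] [[535.0, 331.0], [480.0, 335.0]] [[385.57925775 139.02310384]]
35.0 [ 469. -308.  247.] [[540.0, 328.0], [484.0, 332.0]] [[383.74641584 132.90212893]]
40.0 [ 475. -312.  260.] [[546.0, 324.0], [489.0, 328.0]] [[381.37920685 126.95144761]]
45.0 [ 482. -316.  272.] [[551.0, 319.0], [493.0, 323.0]] [[378.49166024 121.21963176]]
50.0 [ 491. -319.  284.] [[555.0, 313.0], [498.0, 317.0]] [[375.10237872 115.75426418]]
55.0 [ 500. -322.  295.] [[560.0, 307.0], [502.0, 310.0]] [[371.23451237 110.6014605 ]]
```

Everything agrees with the given sizes: rack length 190.6, mat 158x141, hub reprojection within a few px. Setting out to the bar.

servo_tool --series '[0,0.04,0,5,0,0.04,0,5,0,0.04,0,5,0,0.04,0,5,0,0.04,0,5,0,0.04,0,5,0,0.04,0,5,0,0.04,0,5]'

```text
clock: 0.82
eef_pos: [244.4, -253.1, 200.6]
tcp_rot: [-3.141, 0.0, -0.466]
contact_force: [0.4, 0.5, 0.3]
opening: 1.001
```

servo_tool --series '[0.012,0.036,0,2.5,0.012,0.036,0,2.5,0.012,0.036,0,2.5,0.012,0.036,0,2.5,0.012,0.036,0,2.5,0.012,0.036,0,2.5,0.012,0.036,0,2.5,0.012,0.036,0,2.5]'

```text
clock: 1.48
eef_pos: [341.0, 35.0, 201.1]
tcp_rot: [-3.142, -0.001, -0.118]
contact_force: [2.0, -1.0, 0.4]
opening: 1.001
```

servo_tool --series '[0.03,0.026,0,0,0.03,0.026,0,0,0.03,0.026,0,0,0.03,0.026,0,0,0.03,0.026,0,0,0.03,0.026,0,0,0.03,0.026,0,0,0.03,0.026,0,0]'

```text
clock: 2.15
eef_pos: [582.0, 242.5, 200.4]
tcp_rot: [3.141, 0.001, -0.12]
contact_force: [1.1, -0.9, 0.8]
opening: 1.001
```

servo_tool --series '[0.01,0.006,0,0,0.008,0.005,0,0,0,0,0,0]' --gripper 0.06

```text
clock: 2.4
eef_pos: [599.7, 252.6, 200.1]
tcp_rot: [3.141, 0.001, -0.12]
contact_force: [-1.3, -0.7, -0.5]
opening: 0.702
```

```bash
python3 - <<'E'
from h import *
s=sense();W=cam('wrist');im=grab_frame('wrist');print(s['eef_pos'],np.degrees(s['tcp_rot'][2]))
print(proj(W,[[600,254,102],[602,254.6,42]]), proj(W,[s['eef_pos']]))
np.savez('w1.npz',K=W[0],R=W[1],t=W[2]);cv2.imwrite('pics/w1.png',im)
E
```

```text
[599.67334811 252.64667907 200.09491435] -6.891823917993929
[[321.36234154 224.56128549]
 [323.06210148 208.65687304]] [[322.05990333 272.05326226]]
```

View pics/w1.png

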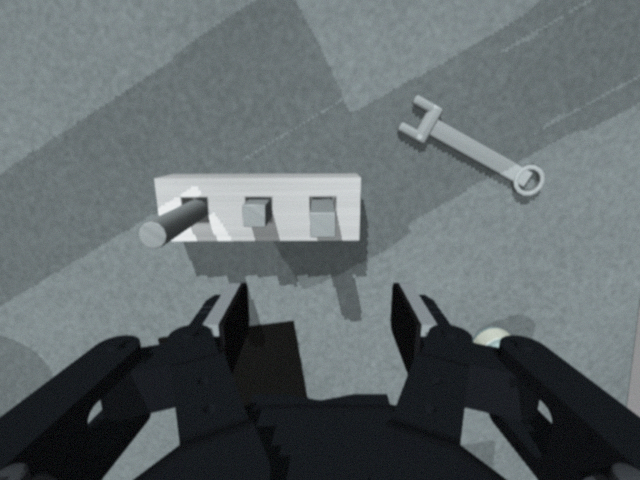

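Wrist view: the bar's top face is centred at (323,223) against a predicted (321,225), so within about 1 mm and square to the jaws. Descending to grip the top 20 mm.

servo_tool --series '[0.001,0.001,-0.03,0.3,0,0,-0.035,0,0,0,-0.03,0,0,0,-0.016,0,0,0,-0.007,0,0,0,0,0]'

```text
clock: 2.95
eef_pos: [598.2, 251.7, 81.6]
tcp_rot: [3.14, 0.003, -0.116]
contact_force: [-0.7, -0.3, 0.8]
opening: 0.703
```

servo_tool --series '[0,0,0,0,0,0,0,0,0,0,0,0,0,0,0,0,0,0,0,0,0,0,0,0,0,0,0,0]' --gripper 0.01 --newtons 40

```text
clock: 3.53
eef_pos: [600.1, 253.1, 83.1]
tcp_rot: [-3.141, -0.0, -0.116]
contact_force: [-0.1, 0.5, -0.3]
opening: 0.119
```

```bash
python3 - <<'E'
from h import *
s=sense();a=grab_frame('wrist');b=grab_frame('side');print(s['eef_pos'],s['opening'])
o=np.hstack([cv2.resize(a,(400,300)),cv2.resize(b[300:450,250:450],(400,300))]);cv2.imwrite('pics/m1.png',o)
E
```

```text
[600.07584126 253.08178054  83.12131553] 0.11949803949294766
```

View pics/m1.png

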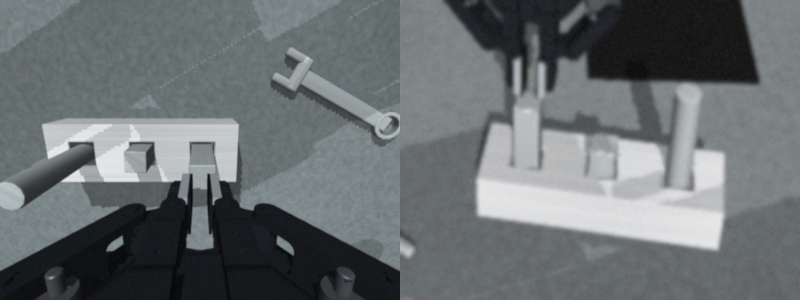

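servo_tool --series '[0,0,0,0,0,0,0,0,0,0,0,0,0,0,0,0]' --gripper 0.0

```text
clock: 3.97
eef_pos: [600.0, 253.0, 82.8]
tcp_rot: [3.142, 0.0, -0.116]
contact_force: [0.0, 0.1, -0.5]
opening: 0.0
```

```bash
python3 - <<'E'
from h import *
s=sense();a=grab_frame('wrist');b=grab_frame('side');print(s['eef_pos'],s['opening'])
W=cam('wrist');S=cam('side')
for P in ([600,253,83],[600,253,102],[600,253,42]): print(proj(W,P),proj(S,P))
o=np.hstack([cv2.resize(a[210:410,230:430],(400,400),interpolation=2),cv2.resize(b[300:400,270:370],(400,400),interpolation=2)]);cv2.imwrite('pics/m2.png',o)
E
```

```text
[599.98723878 253.01167157  82.82730787] 0.00048214454316573174
[[322.12919252 272.24329995]] [[314.52087882 358.43879471]]
[[322.45200846 287.17030109]] [[314.61177019 349.54920052]]
[[321.61299704 248.37443381]] [[314.33261344 376.85201692]]
```

View pics/m2.png

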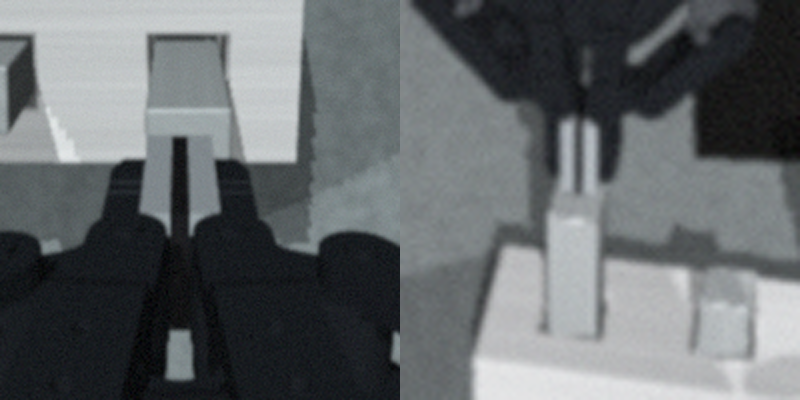

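```bash
python3 - <<'E'
from h import *
W=cam('wrist');S=cam('side');s=sense();print(s['eef_pos'],s['tcp_rot'],s['contact_force'])
print('wcam',-W[1].T@W[2],(W[1].T@[0,0,1]).round(3))
for y in(253,260,270,280):
  print(y,proj(W,[[600,y+10,102],[600,y-10,102],[600,y+10,42],[590,y+10,102],[610,y+10,102]]).round(1).tolist(),proj(S,[[600,y+10,102],[600,y-10,102],[600,y+10,42]]).round(1).tolist())
wp=(323.2,277.5);sp=(314.5,348.7)
print('tip meet',tri(W,wp,S,sp)); 
print('top front edge',tri(W,(323.5,264),S,(270+44,300+224/4)))
print(onz(W,(323.5,264),102),onz(W,(323.5,277.5),102),onz(S,(314.2,300+224/4),102),onz(W,(323.5,210+40/2),42))
E
```

```text
[599.97131959 252.96798311  82.83367599] [ 3.14152540e+00  1.25131540e-04 -1.15631233e-01] [ 0.00211682  0.44830516 -0.27277684]
wcam [606.20406413 319.52216004 255.2368698 ] [-0.03  -0.264 -0.964]
253 [[320.0, 267.0], [324.9, 306.7], [319.8, 233.0], [298.2, 269.3], [341.8, 264.6]] [[314.3, 354.3], [314.9, 344.9], [314.0, 381.7]]
260 [[318.2, 252.4], [323.2, 293.1], [318.5, 222.0], [296.2, 254.9], [340.3, 250.0]] [[314.0, 357.7], [314.7, 348.1], [313.8, 385.2]]
270 [[315.6, 231.1], [320.7, 273.1], [316.5, 206.0], [293.2, 233.6], [338.1, 228.5]] [[313.7, 362.7], [314.4, 352.9], [313.4, 390.2]]
280 [[312.9, 209.0], [318.2, 252.4], [314.6, 189.6], [290.1, 211.6], [335.7, 206.4]] [[313.3, 367.7], [314.0, 357.7], [313.1, 395.4]]
tip meet [600.29485629 261.75053471 112.36645655]
top front edge [600.83021527 262.68768629  98.02938887]
[601.75420577 264.2356599  102.        ] [601.01840877 257.7074385  102.        ] [599.92767274 266.47953346 102.        ] [602.4964991  264.63268329  42.        ]
```

servo_tool --series '[0,0,0,0,0,0,0,0,0,0,0,0,0,0,0,0,0,0,0,0]' --gripper 0.045

```text
clock: 4.48
eef_pos: [600.0, 253.0, 82.9]
tcp_rot: [3.142, 0.0, -0.116]
contact_force: [0.6, 1.2, -0.2]
opening: 0.529
```

servo_tool --series '[0.001,0.001,-0.01,0,0,0,-0.008,0,0,0,-0.004,0,0,0,0,0]'

```text
clock: 4.82
eef_pos: [599.8, 253.5, 59.0]
tcp_rot: [3.14, 0.003, -0.116]
contact_force: [-0.0, -0.1, -0.1]
opening: 0.522
```

servo_tool --series '[0,0,0,0,0,0,0,0,0,0,0,0,0,0,0,0,0,0,0,0]' --gripper 0.005

```text
clock: 5.23
eef_pos: [601.2, 254.1, 61.1]
tcp_rot: [-3.141, -0.0, -0.116]
contact_force: [-0.3, 0.5, -1.8]
opening: 0.22
```

```bash
python3 - <<'E'
from h import *
s=sense();a=grab_frame('wrist');b=grab_frame('side');print(s['eef_pos'],s['opening'],s['contact_force'])
o=np.hstack([cv2.resize(a[210:410,230:430],(400,400),interpolation=2),cv2.resize(b[300:400,270:370],(400,400),interpolation=2)]);cv2.imwrite('pics/m3.png',o)
E
```

```text
[601.17308455 254.08463545  61.0784795 ] 0.22004161070852443 [-0.25635532  0.49503748 -1.81421623]
```

View pics/m3.png

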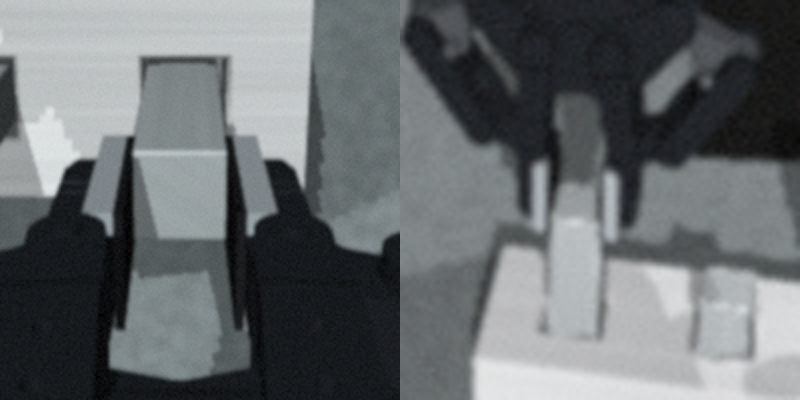

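```bash
python3 - <<'E'
from h import *
W=cam('wrist');S=cam('side')
for w,s in (((230+243/2,278),(270+140/4,300+230/4)),((230+117/2,278),(270+211/4,300+238/4)),((230+180/2,286),(270+177/4,300+222/4))):
  X=tri(W,w,S,s);print(X,proj(W,X)-w,proj(S,X)-s)
K,R,t=W; fwd=R.T@[0,0,1]
print(sense()['opening'])
E
```

```text
[614.17235455 262.83554266  94.24626789] [[-0.18882804  0.02570201]] [[-0.02738951 -0.0012471 ]]
[587.33558102 265.61673907  94.31668655] [[-1.84709343  0.84021689]] [[-0.28141689  0.08809871]]
[600.36773137 262.75477309  99.16234057] [[-1.54639694  0.47459195]] [[-0.22412648  0.03381767]]
0.22053844571757378
```

servo_tool --series '[0,0,0,0,0,0,0,0,0,0,0,0]'

```text
clock: 5.58
eef_pos: [601.2, 254.1, 61.1]
tcp_rot: [-3.141, -0.0, -0.116]
contact_force: [-0.1, 0.6, 0.4]
opening: 0.213
```

servo_tool --series '[0,0,0,0,0,0,0,0,0,0,0,0]' --gripper 0.04

```text
clock: 5.83
eef_pos: [600.9, 254.0, 60.9]
tcp_rot: [3.142, 0.0, -0.116]
contact_force: [0.7, 1.0, 0.7]
opening: 0.468
```

servo_tool --series '[0,0,-0.008,0,0,0,-0.006,0,0,0,0,0,0,0,0,0]'

```text
clock: 6.17
eef_pos: [600.3, 253.8, 45.9]
tcp_rot: [3.141, 0.001, -0.116]
contact_force: [-0.6, -1.2, 1.1]
opening: 0.47
```

servo_tool --series '[0,0,0,0,0,0,0,0,0,0,0,0,0,0,0,0,0,0,0,0,0,0,0,0]' --gripper 0.005 --newtons 50

```text
clock: 6.67
eef_pos: [601.2, 254.1, 47.0]
tcp_rot: [-3.141, -0.0, -0.116]
contact_force: [2.4, -0.4, -0.3]
opening: 0.224
```

servo_tool --series '[0,0,0.008,0,0,0,0.015,0,0,0,0.015,0,0,0,0.015,0,0,0,0.015,0,0,0,0,0]'

```text
clock: 7.17
eef_pos: [602.4, 254.7, 118.2]
tcp_rot: [-3.14, -0.003, -0.116]
contact_force: [1.2, 1.1, -3.5]
opening: 0.217
```

```bash
python3 - <<'E'
from h import *
s=sense();b=grab_frame('side');print(s['eef_pos'],s['opening'],s['contact_force'])
S=cam('side')
for z in (42,57,102,162): print(z,proj(S,[601,254,z]))
cv2.imwrite('pics/m4.png',cv2.resize(b[270:390,240:440],(800,480),interpolation=2))
E
```

```text
[602.39231245 254.67785537 118.1620552 ] 0.21699332520147502 [ 1.15540982  1.07501682 -3.48796933]
42 [[313.674639   377.30563936]]
57 [[313.73570397 370.685156  ]]
102 [[313.9265637  349.99270586]]
162 [[314.20048992 320.29443201]]
```

View pics/m4.png

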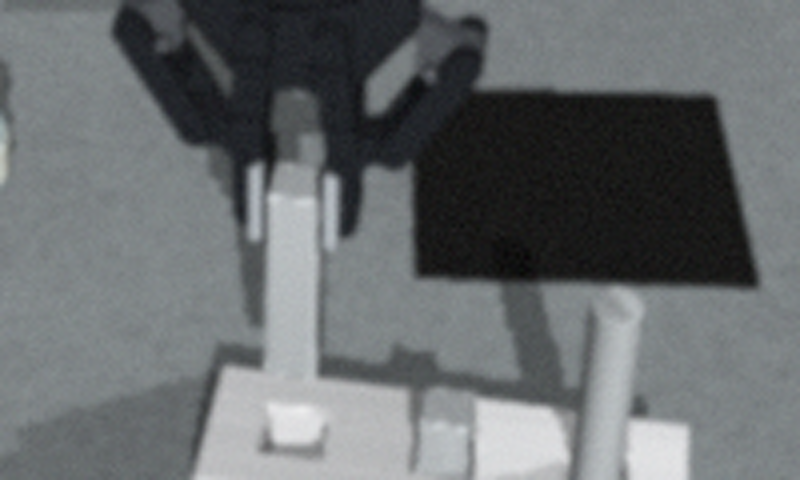

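servo_tool --series '[-0.016,-0.0316,0,1.35,-0.016,-0.0316,0,1.35,-0.016,-0.0316,0,1.35,-0.016,-0.0316,0,1.35,-0.016,-0.0316,0,1.35,-0.016,-0.0316,0,1.35,-0.016,-0.0316,0,1.35,-0.016,-0.0316,0,1.35]'

```text
clock: 7.88
eef_pos: [471.0, 0.0, 114.0]
tcp_rot: [-3.141, 0.002, 0.074]
contact_force: [0.5, -0.7, -2.8]
opening: 0.224
```

servo_tool --series '[0,0,0,0,0,0,-0.02,0,0,0,-0.025,0,0,0,-0.015,0,0,0,-0.006,0,0,0,0,0,0,0,0,0]'

```text
clock: 8.47
eef_pos: [472.8, 1.3, 48.8]
tcp_rot: [-3.142, 0.001, 0.073]
contact_force: [0.1, 0.0, -3.1]
opening: 0.228
```

servo_tool --series '[0,0,-0.004,0,0,0,-0.003,0,0,0,-0.001,0,0,0,0,0]'

```text
clock: 8.8
eef_pos: [473.1, 1.3, 41.0]
tcp_rot: [3.142, -0.0, 0.073]
contact_force: [-0.3, 0.1, -3.1]
opening: 0.223
```

servo_tool --series '[0,0,-0.001,0,0,0,-0.0005,0,0,0,0,0,0,0,0,0]'

```text
clock: 9.13
eef_pos: [473.0, 1.2, 39.4]
tcp_rot: [3.142, -0.0, 0.073]
contact_force: [0.9, -0.3, -3.1]
opening: 0.223
```

servo_tool --series '[0,0,-0.001,0,0,0,-0.0005,0,0,0,0,0]'

```text
clock: 9.38
eef_pos: [473.4, 1.2, 38.9]
tcp_rot: [3.141, -0.001, 0.073]
contact_force: [-3.5, -0.7, 13.3]
opening: 0.218
```

servo_tool --series '[0,0,-0.001,0,0,0,0,0,0,0,0,0]'

```text
clock: 9.63
eef_pos: [473.9, 1.1, 38.8]
tcp_rot: [3.141, -0.002, 0.073]
contact_force: [-6.0, -0.9, 25.5]
opening: 0.224
```

servo_tool --series '[0,0,0.0015,0,0,0,0,0,0,0,0,0,-0.0005,0.007,0.0005,0,-0.0005,0.007,0,0,-0.0005,0.007,-0.0005,0,-0.0005,0.007,-0.0014,0,0,0,0,0]' --newtons 20

```text
clock: 10.3
eef_pos: [471.7, 30.1, 37.9]
tcp_rot: [3.141, -0.001, 0.074]
contact_force: [-2.3, -3.6, 16.3]
opening: 0.222
```

servo_tool --series '[-0.0005,0.0067,-0.0015,0,-0.0005,0.0067,-0.002,0,-0.0005,0.0062,-0.003,0,-0.0005,0.0062,-0.0036,0,-0.0004,0.0056,-0.004,0,-0.0004,0.0055,-0.0046,0,0,0,0,0]'

```text
clock: 10.88
eef_pos: [469.1, 68.7, 19.5]
tcp_rot: [-3.14, -0.002, 0.073]
contact_force: [-5.1, 11.1, 25.7]
opening: 0.225
```

```bash
python3 - <<'E'
from h import *
s=sense();b=grab_frame('side');print(s['eef_pos'],s['opening'],s['contact_force'])
cv2.imwrite('pics/m5.png',cv2.resize(b[220:370,300:480],(720,600),interpolation=2))
E
```

```text
[469.08550534  68.73129303  19.50483205] 0.22548585203048907 [-5.06790997 11.08861653 25.65422252]
```

View pics/m5.png

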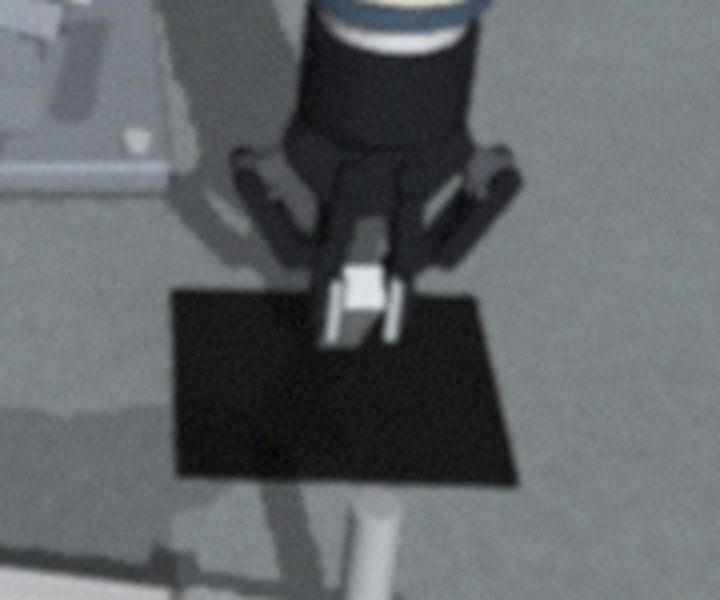

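servo_tool --series '[-0.0005,0.006,-0.004,0,-0.0005,0.006,-0.005,0,-0.0004,0.0045,-0.0055,0,-0.0003,0.004,-0.006,0,0,0,0,0]'

```text
clock: 11.35
eef_pos: [467.2, 88.8, -2.0]
tcp_rot: [-3.14, -0.002, 0.073]
contact_force: [-2.0, 8.4, 11.2]
opening: 0.219
```

servo_tool --series '[-0.0003,0.003,-0.006,0,-0.0002,0.0025,-0.006,0,-0.0001,0.0015,-0.005,0,0,0.001,-0.003,0,0,0,0,0,0,0,0,0]'

```text
clock: 11.85
eef_pos: [466.8, 96.4, -21.9]
tcp_rot: [-3.14, -0.002, 0.073]
contact_force: [-1.1, 6.7, 6.9]
opening: 0.219
```

servo_tool --series '[0,0,-0.003,0,0,0,-0.001,0,0,0,0,0]'

```text
clock: 12.1
eef_pos: [466.9, 96.4, -25.7]
tcp_rot: [-3.14, -0.002, 0.073]
contact_force: [-1.9, 7.4, 11.6]
opening: 0.224
```

servo_tool --series '[0,0,0,0,0,0,0,0,0,0,0,0,0,0,0,0]' --gripper 0.045

```text
clock: 12.43
eef_pos: [465.6, 94.8, -26.4]
tcp_rot: [3.142, 0.001, 0.073]
contact_force: [0.0, 0.2, -0.4]
opening: 0.529
```

servo_tool --series '[0,0,0.02,0,0,0,0.03,0,0,0,0.03,0,0,-0.03,0.02,0,0,-0.03,0.01,0,0,-0.03,0,0,0,-0.02,0,0,0,0,0,0]'

```text
clock: 13.1
eef_pos: [465.8, -18.2, 84.1]
tcp_rot: [3.141, -0.001, 0.071]
contact_force: [0.2, 0.6, -0.2]
opening: 0.529
```

```bash
python3 - <<'E'
from h import *
s=sense();W=cam('wrist');a=grab_frame('wrist');b=grab_frame('top');print(s['eef_pos'],s['opening'],s['contact_force'])
cv2.imwrite('pics/w6.png',a);cv2.imwrite('pics/t6.png',b);np.savez('w6.npz',K=W[0],R=W[1],t=W[2])
print(proj(W,[[467,57,24],[467,12,24],[467,102,24]]))
o=np.hstack([cv2.resize(a,(480,360)),cv2.resize(b[260:380,260:366],(318,360),interpolation=2)]);cv2.imwrite('pics/m6.png',o)
E
```

```text
[465.83392775 -18.19755251  84.05799112] 0.5294242277256118 [ 0.17439585  0.57483506 -0.24920641]
[[332.07003259 124.14329452]
 [326.54281227 196.04206692]
 [338.2279399   44.04046694]]
```

View pics/m6.png

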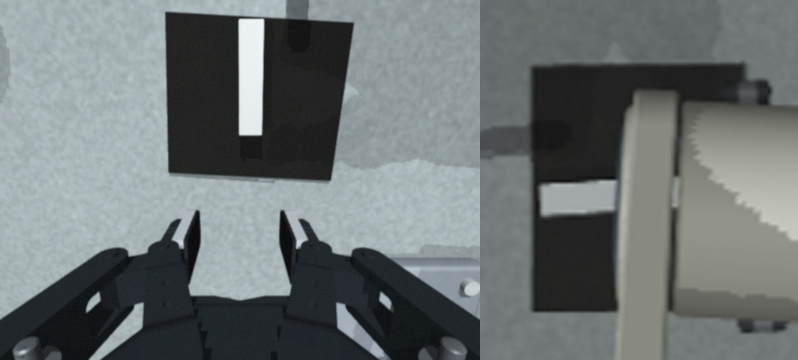

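The bar lies flat on the mat, released, at (252, 20–135) in the left picture. Measuring it.

```bash
python3 - <<'E'
from h import *
d=np.load('w6.npz');W=(d['K'],d['R'],d['t'])
a=cv2.cvtColor(cv2.imread('pics/w6.png'),6)
m=np.zeros_like(a);m[15:200,300:370]=(a[15:200,300:370]>200)*255
c=max(cv2.findContours(m,0,2)[0],key=cv2.contourArea);bx=cv2.boxPoints(cv2.minAreaRect(c));print(bx)
P=np.array([onz(W,p,24) for p in bx]);print(P.round(1),P.mean(0))
for i in range(4):
  v=P[i]-P[i-1];print(np.linalg.norm(v).round(1),np.degrees(np.arctan2(v[1],v[0])).round(1))
E
```

```text
[[319.  26.]
 [351.  26.]
 [351. 179.]
 [319. 179.]]
[[455.1 110.6  24. ]
 [473.6 111.9  24. ]
 [481.9  24.2  24. ]
 [461.3  22.7  24. ]] [467.967086    67.35449509  24.        ]
88.1 94.0
18.6 4.1
88.2 -84.6
20.7 -175.9
```

servo_tool --series '[0,0.035,0,0,0,0.035,-0.01,0,0,0.03,-0.025,0,0,0.01,-0.03,0,0,0,-0.025,0,0,0,-0.012,0,0,0,-0.004,0,0,0,0,0]'

```text
clock: 13.87
eef_pos: [464.8, 95.3, -23.3]
tcp_rot: [3.141, 0.003, 0.074]
contact_force: [-0.1, -0.2, 0.3]
opening: 0.525
```

servo_tool --series '[0,0,0,0,0,0,0,0,0,0,0,0,0,0,0,0,0,0,0,0]' --gripper 0.005

```text
clock: 14.28
eef_pos: [466.9, 94.8, -21.2]
tcp_rot: [-3.141, -0.002, 0.073]
contact_force: [-0.8, 2.5, 7.2]
opening: 0.231
```

servo_tool --series '[0,0,0.004,0,0,-0.001,0.005,0,0.0002,-0.0015,0.005,0,0.0002,-0.002,0.005,0,0.0002,-0.002,0.003,0,0,0,0,0,0,0,0,0]'

```text
clock: 14.87
eef_pos: [466.7, 87.9, 0.0]
tcp_rot: [-3.142, -0.001, 0.073]
contact_force: [0.4, 0.2, -3.1]
opening: 0.229
```

servo_tool --series '[0,0,0,0,0,0,0,0,0,0,0.02,0,0,0,0.03,0,0,0,0.03,0,0,0,0,0]' --newtons 80

```text
clock: 15.37
eef_pos: [469.6, 88.8, 84.1]
tcp_rot: [-3.141, -0.007, 0.073]
contact_force: [2.1, 0.4, -2.5]
opening: 0.207
```

```bash
python3 - <<'E'
from h import *
s=sense();a=grab_frame('wrist');b=grab_frame('side');print(s['eef_pos'],s['opening'],s['contact_force'],s['wrist_torque'])
cv2.imwrite('pics/w7.png',a);cv2.imwrite('pics/s7.png',b)
E
```

```text
[469.63408136  88.75642477  84.05055266] 0.20729130215127028 [ 2.09815765  0.35173137 -2.5428665 ] [ 0.06807224 -0.07234001  0.01216841]
```

```bash
python3 - <<'E'
from h import *
R=bedR(1.6429);o=np.array([648.8,-294.4,85.])
for P in [(140,-15,12),(160,-15,0),(140,-15,0),(190,-15,0),(140,10,10)]: print(P,(o+R@P).round(1))
print(R.round(3))
T=cam('top');S=cam('side')
h=tri(T,(515.5,321.7),S,(383.5,121.5));print('handle in bed',R.T@(h-o-R@[49,0,95]))
# bar tilt check in side image: bright end face
s=cv2.cvtColor(cv2.imread('pics/s7.png'),6)
P=sense()['eef_pos'];g=P+[0,0,35]
for tilt in(0,18):
  t=np.radians(tilt);u=np.array([-.072*np.cos(t),np.cos(t),np.sin(t)]);n=np.array([0,-np.sin(t),np.cos(t)])
  q=[g+u*20+n*10,g+u*20-n*10,g-u*70+n*10,g-u*70-n*10];print(tilt,proj(S,q).round(0).tolist())
c=proj(S,g)[0].astype(int);print(c);print(s[c[1]-24:c[1]+40:2,c[0]-20:c[0]+21:4])
E
```

```text
(140, -15, 12) [ 651.3 -165.4  142.7]
(160, -15, 0) [ 652.5 -142.7  137.8]
(140, -15, 0) [ 653.8 -161.6  131.6]
(190, -15, 0) [ 650.4 -114.2  147.1]
(140, 10, 10) [ 627.3 -164.7  135.3]
[[-0.069 -0.974 -0.214]
 [ 0.949  0.003 -0.317]
 [ 0.309 -0.225  0.924]]
handle in bed [ 62.61917439 121.13675164 120.85531713]
0 [[396.0, 283.0], [395.0, 292.0], [388.0, 254.0], [387.0, 263.0]]
18 [[396.0, 279.0], [395.0, 290.0], [387.0, 264.0], [387.0, 274.0]]
[393 280]
[[ 38  35  40  20  38  95 134  57  30  34  31]
 [ 37  35  28  28  32 103 129  53  33  29  30]
 [ 39  34  37  28  30 125 130  61  36  37  33]
 [ 47  37  35  34  43 160 125  36  36  41  24]
 [ 67  42  42  34  46 169 127  19  37  40  51]
 [ 79  69  55  36  55 176 112  19  36  61 116]
 [ 83  79  56  32 102 181 113  53  63 104 123]
 [ 85  80  58  41 163 183 117  80 104 114 124]
 [ 83  81  65  47 169 177 125 101  91 119 126]
 [ 81  82  49  57 154 158 128 114  76 125 130]
 [ 77  80  49  67 139 154 142 131  65 124 128]
 [ 81  83  58  79 133 153 150 149  55 128 125]
 [ 81  85  72  86 135 162 157 173  59 126 125]
 [ 80  84  98 107 141 213 209 
[... 163 characters left out ...]
  99 130 127 161 168 169 133 127 119 128]
 [ 79  75 107 105 102 104 101 104 112 116 120]
 [ 27  24  32  28  30  30  34  31  39  46  48]
 [ 27  26  19  22  19  26  21  26  29  25  29]
 [ 29  23  19  25  22  21  28  23  25  23  28]
 [ 23  19  25  20  23  26  22  24  21  21  25]
 [ 25  27  26  27  23  18  24  25  24  28  23]
 [ 30  26  22  21  25  22  28  20  30  27  26]
 [ 28  21  25  26  20  21  23  25  28  23  27]
 [ 25  25  25  21  28  25  25  26  21  30  25]
 [ 19  21  22  21  23  22  22  23  24  26  23]
 [ 19  19  26  26  29  24  25  26  28  25  23]
 [ 24  25  22  22  23  24  23  22  20  28  24]
 [ 25  23  21  25  26  25  22  23  21  22  22]
 [ 21  23  25  22  15  19  24  20  24  22  21]]
```

servo_tool --series '[0,0,0.03,0,0.0201,-0.0272,0.018,0,0.0201,-0.0272,0.018,0,0.0201,-0.0272,0.01,0,0.0201,-0.0272,0,0,0.0201,-0.0272,0,0,0.0201,-0.0272,0,0,0.0201,-0.0272,0,0]'

```text
clock: 16.13
eef_pos: [606.7, -103.6, 153.2]
tcp_rot: [-3.141, 0.003, 0.073]
contact_force: [0.9, -0.0, -2.9]
opening: 0.208
```

servo_tool --series '[0.0201,-0.0272,0,0,0.0155,-0.025,0,0,0,0,0,0,0,0,0,0]'

```text
clock: 16.47
eef_pos: [642.0, -155.4, 152.8]
tcp_rot: [-3.14, 0.004, 0.071]
contact_force: [0.4, 0.1, -2.9]
opening: 0.211
```

```bash
python3 - <<'E'
from h import *
s=sense();W=cam('wrist');a=grab_frame('wrist');t=grab_frame('top');b=grab_frame('side');print(s['eef_pos'],s['tcp_rot'])
R=bedR(1.6429);o=np.array([648.8,-294.4,85.])
q=[o+R@p for p in[(198,-75,0),(198,35,0),(190,10,10),(150,-15,0),(100,10,10)]];print(proj(W,q).round(0).tolist())
cv2.imwrite('pics/w8.png',a);cv2.imwrite('pics/m8.png',np.hstack([cv2.resize(a,(480,360)),cv2.resize(b[120:270,230:363],(319,360),interpolation=2)]))
E
```

```text
[ 641.95801727 -155.44697197  152.76896399] [-3.14037569  0.00360544  0.07092615]
[[476.0, 191.0], [250.0, 168.0], [291.0, 196.0], [342.0, 257.0], [298.0, 324.0]]
```

View pics/m8.png

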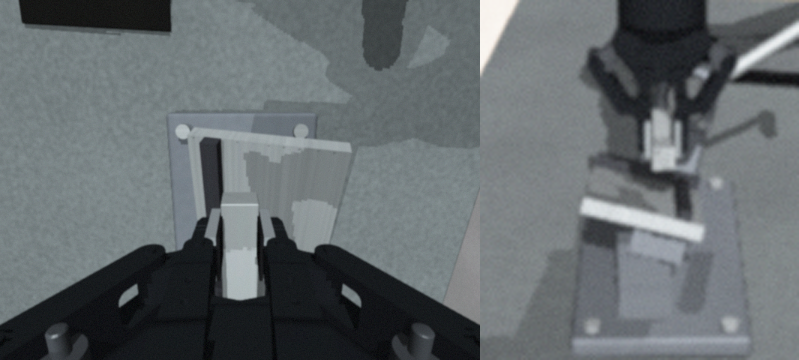

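servo_tool --series '[0.006,0,-0.012,0,0,0,-0.012,0,0,0,-0.006,0,0,0,0,0,0,0,0,0]' --newtons 30

```text
clock: 17.03
eef_pos: [648.1, -154.0, 124.8]
tcp_rot: [-3.141, 0.002, 0.073]
contact_force: [0.4, -0.3, -3.2]
opening: 0.209
```

servo_tool --series '[0,0,-0.002,0,0,0,-0.002,0,0,0,-0.001,0,0,0,0,0]' --newtons 20

```text
clock: 17.37
eef_pos: [648.7, -154.5, 120.8]
tcp_rot: [3.142, -0.0, 0.073]
contact_force: [0.1, -0.7, -3.0]
opening: 0.209
```

servo_tool --series '[0,0,-0.002,0,0,0,-0.001,0,0,0,0,0]'

```text
clock: 17.62
eef_pos: [648.7, -154.5, 117.6]
tcp_rot: [-3.141, 0.0, 0.073]
contact_force: [-0.5, 0.3, -3.4]
opening: 0.209
```

servo_tool --series '[0,0,-0.001,0,0,0,-0.001,0,0,0,0,0]'

```text
clock: 17.87
eef_pos: [648.7, -154.5, 115.6]
tcp_rot: [-3.142, 0.0, 0.073]
contact_force: [-1.3, -0.2, -3.3]
opening: 0.214
```

servo_tool --series '[0,0,-0.001,0,0,0,-0.001,0,0,0,0,0]'

```text
clock: 18.12
eef_pos: [649.1, -154.8, 114.5]
tcp_rot: [3.141, -0.001, 0.073]
contact_force: [-1.9, -1.7, 2.1]
opening: 0.205
```

servo_tool --series '[0,0,-0.001,0,0,0,-0.001,0,0,0,0,0]'

```text
clock: 18.37
eef_pos: [649.5, -155.2, 113.8]
tcp_rot: [3.14, -0.002, 0.073]
contact_force: [-4.9, -3.0, 12.3]
opening: 0.209
```

servo_tool --series '[0,0,-0.001,0,0,0,-0.0005,0,0,0,0,0]'

```text
clock: 18.62
eef_pos: [649.7, -155.6, 113.4]
tcp_rot: [3.14, -0.003, 0.073]
contact_force: [-8.5, -2.4, 20.0]
opening: 0.209
```

servo_tool --series '[0,0,-0.001,0,0,0,-0.001,0,0,0,0,0]' --gripper 0.0175

```text
clock: 18.87
eef_pos: [650.3, -156.2, 113.0]
tcp_rot: [3.139, -0.004, 0.073]
contact_force: [-10.8, -4.4, 29.5]
opening: 0.207
```

servo_tool --series '[0,0,0,0,0,0,0,0]' --gripper 0.0182

```text
clock: 19.03
eef_pos: [650.4, -156.3, 113.0]
tcp_rot: [3.138, -0.004, 0.073]
contact_force: [-10.3, -5.1, 29.2]
opening: 0.215
```

servo_tool --series '[0,0,0,0,0,0,0,0]' --gripper 0.019

```text
clock: 19.2
eef_pos: [650.5, -156.8, 111.9]
tcp_rot: [3.138, -0.004, 0.073]
contact_force: [-5.8, -7.9, 19.4]
opening: 0.224
```

servo_tool --series '[0,0,0,0,0,0,0,0]' --gripper 0.0196

```text
clock: 19.37
eef_pos: [649.7, -155.6, 109.7]
tcp_rot: [3.14, -0.002, 0.073]
contact_force: [-0.3, -4.3, 3.4]
opening: 0.234
```

servo_tool --series '[0,0,0.001,0,0,0,0.001,0,0,0,0.001,0]' --gripper 0.022

```text
clock: 19.62
eef_pos: [648.5, -154.1, 110.8]
tcp_rot: [-3.141, 0.001, 0.073]
contact_force: [-0.5, -0.4, -1.2]
opening: 0.257
```

servo_tool --series '[0,0,0.001,0,0,0,0.002,0,0,0,0.006,0,0,0,0.015,0,0,0,0.025,0,0,0,0.03,0,0,0,0.03,0]' --gripper 0.032

```text
clock: 20.2
eef_pos: [648.6, -154.2, 221.6]
tcp_rot: [-3.141, 0.001, 0.073]
contact_force: [1.2, -0.0, -0.6]
opening: 0.374
```

```bash
python3 - <<'E'
from h import *
s=sense();W=cam('wrist');a=grab_frame('wrist');t=grab_frame('top');b=grab_frame('side');print(s['eef_pos'],s['opening'],s['contact_force'])
for n,i in zip('wts',(a,t,b)):cv2.imwrite(f'pics/{n}9.png',i)
R=bedR(1.6429);o=np.array([648.8,-294.4,85.])
for n in('wrist','side','top'):
  C=cam(n); print(n,'bar seated end',proj(C,[o+R@p for p in[(90,-10,20),(90,10,20),(90,-10,0),(90,10,0)]]).round(0).tolist(),'if at 167',proj(C,[o+R@p for p in[(167,-25,20),(167,-5,20)]]).round(0).tolist())
E
```

```text
[ 648.55159633 -154.20749674  221.60287023] 0.37431168109651325 [ 1.19966976e+00 -8.09276200e-04 -5.66824693e-01]
wrist bar seated end [[312.0, 302.0], [288.0, 298.0], [318.0, 285.0], [295.0, 282.0]] if at 167 [[332.0, 222.0], [304.0, 218.0]]
side bar seated end [[304.0, 192.0], [313.0, 194.0], [302.0, 200.0], [311.0, 202.0]] if at 167 [[298.0, 196.0], [307.0, 198.0]]
top bar seated end [[462.0, 224.0], [462.0, 236.0], [456.0, 224.0], [456.0, 235.0]] if at 167 [[423.0, 216.0], [423.0, 228.0]]
```

servo_tool --series '[0,0,0.035,0,0,0,0.038,0,-0.005,0,0.02,0,-0.03,-0.014,0,0,-0.034,-0.016,0,0,-0.034,-0.016,0,0,-0.034,-0.018,0,0,-0.034,-0.018,0,0]' --gripper 0.0

```text
clock: 21.02
eef_pos: [475.8, -236.5, 312.3]
tcp_rot: [-3.141, 0.001, 0.074]
contact_force: [1.0, -1.3, 0.2]
opening: 0.003
```

servo_tool --series '[-0.003,-0.001,0,0,0,0,0,0,0,0,0,0]'

```text
clock: 21.27
eef_pos: [474.9, -237.4, 313.0]
tcp_rot: [-3.141, -0.0, 0.072]
contact_force: [-0.1, -0.5, -0.8]
opening: 0.001
```

```bash
python3 - <<'E'
from h import *
s=sense();a=grab_frame('wrist');t=grab_frame('top');b=grab_frame('side');print(s['eef_pos'],s['opening'],s['contact_force'])
for n,i in zip('wts',(a,t,b)):cv2.imwrite(f'pics/{n}10.png',i)
R=bedR(1.6429);o=np.array([648.8,-294.4,85.]);h=o+R@[49,0,95]
for f in(45,35,25,15,5,0,-5,-9.4): print(f,(h+R@[82.6,170*np.cos(np.radians(f)),170*np.sin(np.radians(f))]).round(1))
for C in ('top','side','wrist'):
  print(C,proj(cam(C),[o+R@p for p in[(90,-10,20),(90,10,20),(0,0,20)]]).round(0).tolist())
print(proj(cam('side'),[s['eef_pos'],s['eef_pos']+[0,0,32]]),proj(cam('wrist'),[h+R@[82.6,120.2,120.2]]))
o=np.hstack([cv2.resize(t[170:290,380:520],(420,360),interpolation=2),cv2.resize(b[90:230,260:400],(360,360),interpolation=2)])
cv2.imwrite('pics/m10.png',np.vstack([o,np.hstack([cv2.resize(a,(320,240)),np.zeros((240,460,3),'u1')])]))
E
```

```text
[ 474.92869556 -237.42028725  313.04199676] 0.0010558827235983986 [-0.10704275 -0.54860485 -0.84430663]
45 [ 476.5 -237.3  297.5]
35 [ 462.8 -230.1  272.2]
25 [ 453.9 -221.9  245.2]
15 [ 450.  -213.1  217.2]
5 [ 451.2 -203.8  189. ]
0 [ 453.8 -199.1  175.2]
-5 [ 457.6 -194.5  161.7]
-9.4 [ 462.  -190.4  150.1]
top [[462.0, 224.0], [462.0, 236.0], [505.0, 229.0]]
side [[304.0, 192.0], [313.0, 194.0], [308.0, 187.0]]
wrist [[496.0, 199.0], [475.0, 196.0], [465.0, 268.0]]
[[385.49261737 114.75556222]
 [386.75634515  99.89479143]] [[323.38309035 263.27260103]]
```

View pics/m10.png

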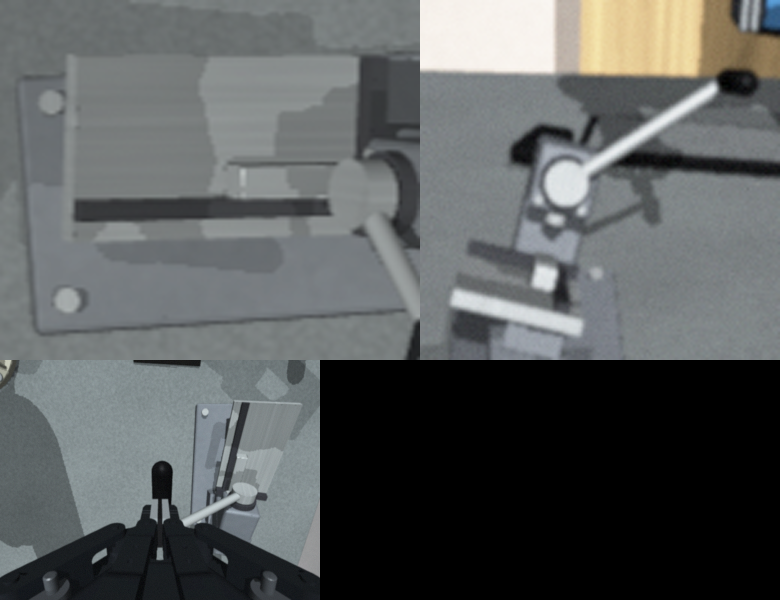

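Top view: the bar's upper end is at px (461, 225–236), against (462, 224–236) predicted for a seated bar, so it is in the corner. The closed fingertips are about 30 mm above the handle. Lowering onto it.

servo_tool --series '[0.001,0,-0.012,0,0,0,-0.012,0,0,0,-0.006,0,0,0,-0.003,0,0,0,0,0]'

```text
clock: 21.83
eef_pos: [475.3, -237.1, 279.1]
tcp_rot: [-3.141, 0.002, 0.073]
contact_force: [-0.0, 0.2, 3.4]
opening: -0.004
```

servo_tool --series '[-0.001,0.001,-0.003,0,-0.001,0.001,-0.003,0,0,0,0,0]'

```text
clock: 22.08
eef_pos: [473.4, -235.8, 274.3]
tcp_rot: [3.141, 0.001, 0.073]
contact_force: [-2.7, -1.7, 4.9]
opening: -0.002
```

servo_tool --series '[-0.0052,0.003,-0.01,0,-0.0052,0.003,-0.01,0,-0.0045,0.004,-0.0135,0,-0.0045,0.004,-0.0135,0,-0.002,0.0045,-0.014,0,-0.002,0.0045,-0.014,0,0,0,0,0]'

```text
clock: 22.67
eef_pos: [449.8, -212.3, 197.9]
tcp_rot: [3.141, 0.001, 0.073]
contact_force: [-1.2, -4.0, 6.0]
opening: -0.001
```

servo_tool --series '[0.0005,0.0045,-0.014,0,0.0005,0.0045,-0.014,0,0.003,0.0047,-0.013,0,0.003,0.0047,-0.01,0,0,0,0,0]'

```text
clock: 23.08
eef_pos: [458.2, -194.7, 148.1]
tcp_rot: [3.14, -0.001, 0.074]
contact_force: [-2.8, -5.9, 8.8]
opening: 0.003
```

servo_tool --series '[0.002,0.002,-0.006,0,0.002,0.002,-0.006,0,0.001,0.001,-0.003,0,0,0,0,0]'

```text
clock: 23.42
eef_pos: [463.1, -189.9, 134.2]
tcp_rot: [3.14, -0.0, 0.073]
contact_force: [-4.0, -3.5, 9.3]
opening: -0.002
```

servo_tool --series '[0.0005,0.0005,-0.002,0,0,0,-0.001,0,0,0,0,0,0,0,0,0]'

```text
clock: 23.75
eef_pos: [463.5, -189.8, 133.0]
tcp_rot: [3.14, -0.001, 0.073]
contact_force: [-11.0, -2.2, 26.7]
opening: -0.002
```

servo_tool --series '[0,0,-0.0005,0,0,0,0,0,0,0,0,0,0,0,0,0]'

```text
clock: 24.08
eef_pos: [463.5, -189.8, 132.8]
tcp_rot: [3.14, -0.001, 0.073]
contact_force: [-12.2, -2.7, 30.2]
opening: 0.002
```

```bash
python3 - <<'E'
from h import *
s=sense();b=grab_frame('side');print(s['eef_pos'],s['contact_force'])
cv2.imwrite('pics/s11.png',b)
R=bedR(1.6429);o=np.array([648.8,-294.4,85.]);h=o+R@[49,0,95];S=cam('side')
g=cv2.cvtColor(b,6);m=np.zeros_like(g);m[100:230,340:440]=(g[100:230,340:440]<40)*255
for f in(0,-5,-9.4,-12): print(f,proj(S,h+R@[122,170*np.cos(np.radians(f)),170*np.sin(np.radians(f))]).round(1))
c=max(cv2.findContours(m,0,2)[0],key=cv2.contourArea);print(cv2.boundingRect(c))
print(g[150:216:4,350:420:5])
E
```

```text
[ 463.51663511 -189.77753303  132.82014914] [-12.16167171  -2.67448023  30.1591415 ]
0 [[394.3 183.7]]
-5 [[392.1 190.3]]
-9.4 [[389.7 195.9]]
-12 [[388.1 199.1]]
(340, 111, 100, 72)
[[ 18  34  38  44  90  52  37  35  43  30  37  35  78  62]
 [ 24  16  26  36  75  23  29  34  36  34  33  30  65  38]
 [ 89  84 135 101  38  82  93  37  44  36  47  25  33  35]
 [ 88  86 122 131  48  37 119  37  51  40  52  33  43  83]
 [ 87  85  89 134 120  36  32  31  34  34  26  38 124  85]
 [ 96  82  84 129 135  72  38  40  23  35  42 105 128 125]
 [233 177  93 126 130 126 125  49  92  78 136 132 131 129]
 [109 197 233 121 132 132 118  94 165 111 127 131 125 132]
 [ 86  82 111 204 212 128 109 113 163 117 125 128 129 127]
 [ 80  78  81  79 122 144  55 142 168 126 127 121 129 126]
 [ 82  78  80  77 112  78  12  64  69 122 127 128 127 134]
 [ 82  81  98  97  84  90 115  13  55 111 127 130 132 129]
 [ 82  80  84  81  94 125 126  88  23 121 123 131 129 130]
 [125 100  84  81 113 129 129 131 131 127 130 130 126 130]
 [122 127 101  86  97 129 131 131 129 129 130 132 132 130]
 [126 127 128  83  98 134 135 132 132 132 127 129 127 132]
 [131 131 137 102  99 129 130 133 137 130 127 131 126 129]]
```

On the stop: z is 132.8 against 132 predicted, and stiffness rose sharply to 30 N. Following it back up.

servo_tool --series '[-0.002,-0.002,0.009,0,-0.004,-0.0045,0.012,0,-0.003,-0.0047,0.014,0,-0.0025,-0.0047,0.014,0,-0.0005,-0.0045,0.014,0,-0.0005,-0.0045,0.014,0,0.002,-0.0045,0.014,0,0.002,-0.0045,0.014,0]'

```text
clock: 24.8
eef_pos: [456.3, -223.4, 237.1]
tcp_rot: [3.14, -0.004, 0.073]
contact_force: [3.0, -1.1, 1.9]
opening: -0.002
```

servo_tool --series '[0.0045,-0.004,0.0135,0,0.0045,-0.004,0.0135,0,0.0052,-0.003,0.0125,0,0.0052,-0.003,0.012,0,0.001,0,0.006,0,0,0,0.004,0,0,0,0.003,0,0,0,0.002,0]'

```text
clock: 25.47
eef_pos: [474.4, -236.2, 301.1]
tcp_rot: [-3.141, 0.001, 0.073]
contact_force: [-0.6, -0.4, 0.9]
opening: 0.001
```

servo_tool --series '[0,0,0.01,0,0,0,0.02,0,0,0,0.02,0,-0.03,0.02,0,0,-0.03,0.03,0,0,-0.03,0.03,0,0,0,0.03,0,0,0,0,0,0]'

```text
clock: 26.13
eef_pos: [384.1, -123.9, 351.9]
tcp_rot: [-3.14, -0.001, 0.074]
contact_force: [0.7, -0.5, 0.0]
opening: 0.004
```

```bash
python3 - <<'E'
from h import *
s=sense();b=grab_frame('side');t=grab_frame('top');print(s['clock'],s['eef_pos'],s['contact_force'])
cv2.imwrite('pics/s12.png',b);cv2.imwrite('pics/t12.png',t)
g=lambda n:cv2.cvtColor(cv2.imread(n),6)
def d(a,b,box,l):
  x0,y0,x1,y1=box;q=cv2.absdiff(cv2.blur(g(a),(3,3)),cv2.blur(g(b),(3,3)))[y0:y1,x0:x1]>35;print(l,q.sum(), cv2.boundingRect(q.astype('u1')))
d('pics/t10.png','pics/t12.png',(440,215,490,245),'bar top vs settled')
d('pics/s10.png','pics/s12.png',(290,180,325,205),'bar side')
d('pics/s0.png' if 0 else 'pics/side0.png','pics/s12.png',(372,114,396,128),'handle side vs start')
d('pics/top0.png','pics/t12.png',(478,310,556,332),'handle top vs start')
d('pics/side0.png','pics/s12.png',(335,335,415,425),'rod/stub'); d('pics/side0.png','pics/s12.png',(170,370,260,440),'wrench'); d('pics/side0.png','pics/s12.png',(212,280,246,324),'jar')
E
```

```text
26.1333 [ 384.11528101 -123.89276191  351.91747373] [ 6.53169250e-01 -4.98817303e-01  1.86625468e-04]
bar top vs settled 0 (0, 0, 0, 0)
bar side 0 (0, 0, 0, 0)
handle side vs start 6 (5, 13, 6, 1)
handle top vs start 0 (0, 0, 0, 0)
rod/stub 0 (0, 0, 0, 0)
wrench 0 (0, 0, 0, 0)
jar 1 (23, 6, 1, 1)
```

```bash
python3 -c "
from rig import *
print(sign_off(), sense()['clock'])"
```

```text
the job is handed in; nothing more can be done
the job is handed in; nothing more can be done
```

The job is done and handed in at about 26 s of the 64 s allowed. I pulled the square bar from the rack, tipped it down flat on the mat and released it. I then took it again across its sides, set it on the bed, and it slid into the corner. The lever went down to its stop and was followed back up.

**Last checks**
- **Bar:** its upper end was seen at pixel column 461 in the top view, against 462 predicted for a seated bar (within about 2 mm). It did not change after the press stroke.
- **Lever:** at the bottom, the fingertips reached the predicted height (132.8 mm against 132) and the force rose sharply to 30 N, so it was on its stop. Afterwards the handle matched its starting picture.
- **Rod, stub, wrench and jar:** unchanged from the start pictures, apart from one stray pixel at the jar. The arm was clear, with no contact force.

**What disagreed or failed**
- **Fingertip height:** the fingertips sat about 30 mm above the reported tool position. The first closing therefore missed, just above the bar, without touching it. I worked with that offset from then on.
- **Tilting the bar in the grip:** lifting one end on the mat did not tilt it. I tilted it against the bed instead, pressing with up to 30 N while easing the grip.

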